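Turn the fuel tin's tag to the reader

ROBOT

A 6-joint arm with a two-finger parallel gripper is mounted at the origin on the work surface. World frame = base frame: x ahead of the robot, y to its left, z up, the work surface at z = 0. Lengths are in m, angles in rad, forces in N, time in s.
With the tool pointing down it reaches from about 0.35 to 0.775 m from the base axis. Payload 5.5 kg.
Tool frame: the origin (TCP) lies midway between the tips of the shut fingers; the grasp point (between the pads) lies 19 mm behind it; z points along the fingers, y is the line along which they close (so a half turn about z gives the same grasp; the last joint's range is limited). The gripper opens to 85 mm and grips with 20 to 120 N. Pads are 22 mm wide; open, the fingers measure 114 mm over their backs; the gripper's body (76 mm by 85 mm) begins 54 mm behind the grasp point. The pads swing forward as they close: fully open they stand 13 mm farther back than shut.
Start: joints at [-1.424, 0.313, 0.046, 1.304, 0, 1.431], TCP at [0.163, -0.552, 0.202] pointing down, gripper open.
Joint ranges: [-2.76, 2.76], [-0.86, 1.69], [-1.03, 1.26], [-2.2, 2.34], [-1.47, 1.5], [-3.14, 3.14]. Speed limits (rad/s): [2.57, 2.57, 3.14, 3.14, 3.14, 3.14].

INTERFACE

Orientations are given as a unit quaternion [w, x, y, z].
In Python, from workcell import telemetry, imaging, env gives the robot as it stands. The module is installed in compiled form; this text tells all that it offers.
- The arm moves only by the tool step_arm, never from a script. Its argument "moves" is a list of rows, each a list of 3 entries, a list of its own where there are three numbers: the shift along the tool's x, y, z in mm, then the turn, a rotation vector about the tool's x, y, z in rad, then the finger opening in mm, from 0 to 85.4. A call has 1 to 8 rows; each row is the pose to reach, as a shift and turn from the pose commanded when the call began, along the tool's axes at that moment; what a row does not reach only later rows make up. A row lasts 1/12 s, in which the tool goes at most 41.7 mm and 7.16 degrees, less where a joint would pass 70% of its speed; a pose out of reach is approached as far as the arm can. A call with a gripper value outside its range is refused whole. The fingers move at their own pace and stop on an object; "grip_force" is the grip in N (left out, the last holds). Time passes only in rows, so rows that repeat a pose let the fingers close. It gives the time, the measured TCP pose, the force, the opening and the grip force at its end, in the units of the state.
- telemetry.get_state(): the state, without advancing time (a new reading comes with each control period).
- imaging.read_camera(name): name is "side" or "top" or "wrist"; returns the picture (384x512x3 uint8, red, green, blue); there is no depth.
- imaging.camera_params(name): a dict with "camera_matrix" (3x3 intrinsics, pixels), "pose" (4x4, takes a point from camera to world coordinates). Camera axes: x right, y up, looking along -z (the intrinsics and any distortion apply to the point x, -y, -z); pixel columns grow to the right and rows downward; lengths in m; the calibration is good to about 2 mm. A picture is of the moment at which its call begins: read the wrist's pose just before it. camera_params takes no time and is no camera call; for the wrist camera it gives the pose at the moment of the call.
- env.hand_in(): hands the job in; it is judged then, once.
The state is a dict: "clock": time; "joint_pos": joint angles; "qvel": joint speeds; "tau": joint torques, N m; "tcp_pos": TCP position; "orientation": TCP orientation; "wrist_force": force on the tool from outside, world axes, zero at the start; "ft_torque": the same for the moment, N m; "finger_gap": finger opening in m; "grip_force": force on a finger pad.
Only numpy, scipy, OpenCV 4.12 (cv2) and the standard library are available. Lean on these libraries where they do the work, as an engineer would, in place of code of your own. Each camera call takes 0.05 s, during which the arm holds its last target. There are 200 camera calls.

TASK

Lift the fuel tin that carries a tag plate out of its rack and set it down on the bare ledge, let go, and take it again across the tag direction so that the fingers will not be between tin and reader. Then stand it inside the ring on the reader's base plate, turned so that its tag faces the reader window squarely, and let go. Keep the tin upright all the time, and leave the plain tin, kettle, pot lid and scoop where they are.

Things in the scene. Friction and masses are not known exactly. Their poses are not given: they have to be found in the camera images.
- tag_tin: Fuel tin: closed upright tin-plate cylinder, 60 mm across, 110 mm high, 0.25-0.5 kg; origin centre of underside, z up. Its +x points to the tag, a pale plate with dark patches, 26 mm wide, 20-60 mm above the foot, 2 mm proud; a dark 5 mm high rib on the lid runs from the middle towards the tag. Starts in either bay of the rack, tag within 25 deg of rack +x. Grip above the tag plate.
- tag (a point): Centre of the outer face of the tag plate, 32 mm from the tin's axis, 40 mm above its foot.
- plain_tin: Bystander in the other bay of the rack: tin of the same bare tin plate, 60 mm across, 104 mm high, flat lid, no tag and no rib; origin at the centre of its underside. Leave it there.
- rack: Fixed wooden rack, origin centre of underside; 90 mm along its x, 182 along y, 118 high. Floor 10 mm thick; three 10 mm cheeks along x at y = -85, 0, +85 mm, tops at 118. Two bays 75 mm wide centred at y = -42.5 and +42.5 mm, open above and at both x ends: fingers fit beside a tin only at the x ends. Stands right; its +x points roughly away from the robot.
- reader: Fixed tag reader. Origin on the ledge below the ring's middle; +x points to the housing. Base plate 10 mm thick, x = -52 to 40 mm, 110 mm wide in y. Housing: grey block, x = 40 to 100 mm, 110 wide, 118 high; its face at x = 40 holds the window and looks to -x. Tag faces the window squarely when the tin's x points as the reader's x. Stands left, window towards the rack, bare ledge between.
- reader_spot (a point): Middle of the ring (77 mm across, thin dark line) drawn on top of the base plate, 10 mm above the ledge: where the tin's foot is to stand. A tin centred here leaves 8 mm between tag and window, too little for a finger.
- reader_window (a point): Centre of the dark window (56 mm wide, 66 mm high) in the housing's face, 50 mm above the ledge.
- kettle: Bystander: blackened aluminium kettle with spout and bail handle, 156 mm across, 177 mm high, on the right; origin at the centre of its underside.
- pot_lid: Bystander: round clay pot lid with a knob, 164 mm across, 46 mm high, on the ledge beyond the work; origin at the centre of its underside.
- scoop: Bystander: yellow plastic scoop, about 200 mm long, 65 mm wide, 36 mm high, lying crosswise beyond the reader; bowl centred 50 mm along its +x, handle along its -x; origin on the ledge.
- stove: Fixed tin-plated charcoal stove with ash tray, 280 mm across, 255 mm high, on the left behind the reader; origin at the centre of its underside.
Not all that is in view belongs to the job. Leave any yellow look-alike of the reader alone.

How it is judged:
By the outcome, as a careful person would: the job done as asked, in the order asked, and still so for the second after the job is handed in, with the robot touching nothing.
It also fails if it takes over 54 s, if anything falls off the work surface, if the arm or the gripper's body presses on something with over 40 N, if the wrist force passes 120 N, or if a joint passes its speed limit or range.

## Working session

There is one attempt and no reset: what is moved stays moved. The work goes in short steps, Python scripts to look and compute and a tool call to move; the robot and the scene stay as the last step left them, time stands still between calls to the robot, and variables do not carry over. Pictures are saved under pics/ and viewed, at most 10 in all, crops included, and the job is handed in when it is done.

Besides the shell and the picture viewer there is one more tool, called after ">>>" as name(argument=value, ...), one argument or row to a line, values as JSON. step_arm: Moves the arm, as the interface text tells. Its arguments: {"type":"object","properties":{"moves":{"type":"array"},"grip_force":{"type":"number"}},"required":["moves"]}

```bash
mkdir -p pics
cat > h.py <<'E'
import numpy as np, cv2
from workcell import telemetry, imaging, env
from scipy.spatial.transform import Rotation as R
def cam(n):
    p=imaging.camera_params(n); return np.array(p["camera_matrix"]),np.array(p["pose"]),p
def ray(n,u,v,c=None):
    K,T,_=c or cam(n); d=np.linalg.inv(K)@[u,v,1]; d=T[:3,:3]@(d*[1,-1,-1]); return T[:3,3],d/np.linalg.norm(d)
def onz(n,u,v,z,c=None):
    o,d=ray(n,u,v,c); return o+d*(z-o[2])/d[2]
def proj(n,P,c=None):
    K,T,_=c or cam(n); q=T[:3,:3].T@(np.array(P)-T[:3,3]); q=K@(q*[1,-1,-1]); return q[:2]/q[2]
def shot(n,f):
    im=imaging.read_camera(n); cv2.imwrite('pics/'+f,im[:,:,::-1]); return im
def st():
    s=telemetry.get_state(); q=s["orientation"]; return s,np.array(s["tcp_pos"]),R.from_quat([q[1],q[2],q[3],q[0]]).as_matrix()
E
python3 - <<'E'
from h import *
a=shot("top","top0.png");b=shot("side","side0.png")
for n in("top","side","wrist"):
    K,T,p=cam(n);print(n,K.round(1).tolist(),T.round(3).tolist(),{k:v for k,v in p.items() if k not in("camera_matrix","pose")})
s,p,M=st();print(p,M.round(3),s["clock"])
E
```

```text
top [[443.7, 0.0, 248.4], [0.0, 443.7, 187.1], [0.0, 0.0, 1.0]] [[0.006, 0.989, -0.147, 0.237], [-1.0, 0.005, -0.008, 0.014], [-0.007, 0.147, 0.989, 1.844], [0.0, 0.0, 0.0, 1.0]] {}
side [[446.9, 0.0, 254.7], [0.0, 446.9, 194.8], [0.0, 0.0, 1.0]] [[-0.708, -0.497, 0.502, 1.273], [0.706, -0.504, 0.497, 0.731], [0.006, 0.707, 0.708, 1.094], [0.0, 0.0, 0.0, 1.0]] {}
wrist [[293.3, 0.0, 253.4], [0.0, 293.3, 191.5], [0.0, 0.0, 1.0]] [[0.282, 0.908, 0.31, 0.242], [-0.959, 0.268, 0.09, -0.528], [-0.002, -0.322, 0.947, 0.373], [0.0, 0.0, 0.0, 1.0]] {}
[ 0.16257219 -0.55099601  0.20157615] [[ 0.959  0.283 -0.   ]
 [ 0.283 -0.959  0.002]
 [ 0.    -0.002 -1.   ]] 0.1
```

View pics/top0.png

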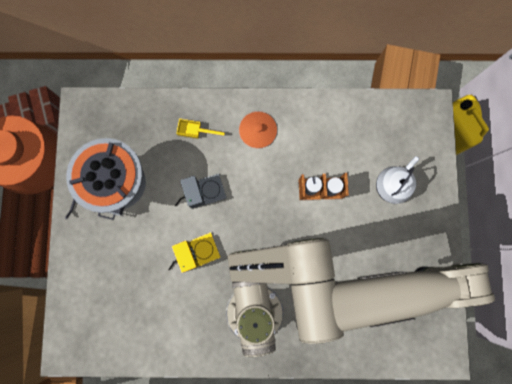

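View pics/side0.png

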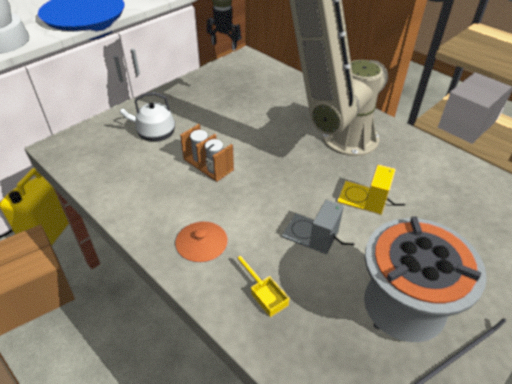

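Top view: rack at (325,186) with two tins at (314,185) and (336,185); grey reader at (201,190), with a yellow look-alike at (196,252). The kettle is at (397,184), lid at (258,130), scoop at (203,129) and stove at (105,175). The two tins could be mistaken for each other, and so could the two readers, so I'll check with one close crop.

Run:
```python
from h import *
t=cv2.imread('pics/top0.png');s=cv2.imread('pics/side0.png')
r=lambda i,f:cv2.resize(i,(400,300),interpolation=cv2.INTER_CUBIC)
A=r(t[164:209,295:355],0);B=r(t[168:213,172:232],0);C=r(s[120:180,175:255],0);D=r(s[195:255,275:355],0)
cv2.imwrite('pics/crop1.png',np.vstack([np.hstack([A,B]),np.hstack([C,D])]))
for u,v in((314,185),(336,185)):print('tin',onz('top',u,v,.12).round(3))
print('ring',onz('top',209,189,.01).round(3))
```

```text
tin [ 0.503 -0.23   0.12 ]
tin [ 0.504 -0.316  0.12 ]
ring [0.501 0.193 0.01 ]
```

View pics/crop1.png

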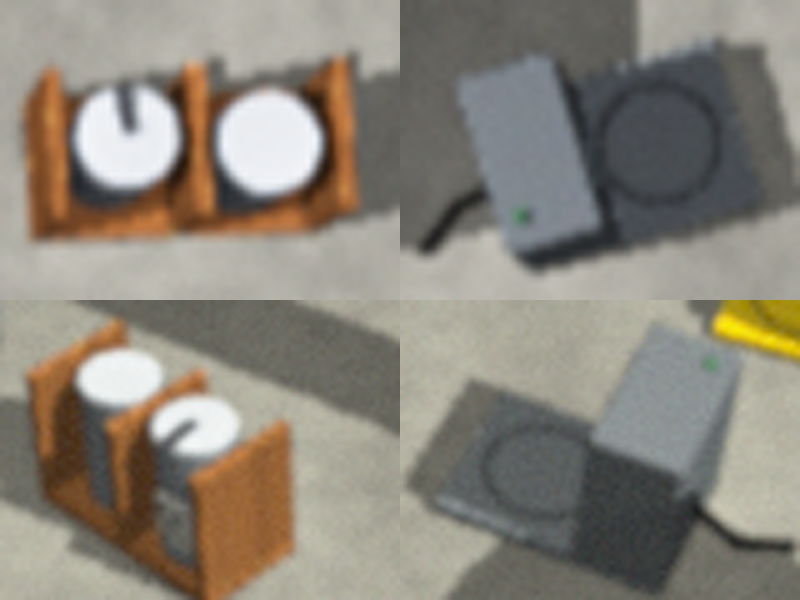

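The tag tin is the left one, with the rib at top-view pixel (314,181) and a tag visible in the side view. The right tin's lid is flat, so that's the plain tin. The grey reader is at (201,190), its housing to the left and ring at about (221,186)-(209,189); I ignore the yellow one. Next I hover over the tag tin.

>>> step_arm(
  moves=[
    [[35, -18, -4], [0, 0, -0.12], 85],
    [[70, -36, -8], [0, 0, -0.24], 85],
    [[105, -54, -12], [0, 0, -0.36], 85],
    [[140, -72, -16], [0, 0, -0.48], 85],
    [[174, -90, -20], [0, 0, -0.6], 85],
    [[208, -108, -25], [0, 0, -0.72], 85],
    [[243, -124, -29], [0, 0, -0.84], 85],
    [[278, -141, -33], [0, 0, -0.96], 85],
  ],
  grip_force=40,
)

```text
clock: 0.77
tcp_pos: [0.3903, -0.3361, 0.2354]
orientation: [-0.0, 0.81, 0.586, -0.0]
wrist_force: [0.7, 0.0, -0.1]
finger_gap: 0.0849
grip_force: 0.0
```

```bash
cat >> h.py <<'E'
def go(P,yawx):
    "shift (mm, tool axes) and rotvec to TCP P, tool down with tool x at yawx deg"
    s,p,M=st(); y=np.radians(yawx); c,n=np.cos(y),np.sin(y)
    G=np.array([[c,n,0],[n,-c,0],[0,0,-1.]])
    print('t',round(s['clock'],2),'tcp',p.round(4),'yaw',np.degrees(np.arctan2(M[1,0],M[0,0])).round(1),'q6',round(s['joint_pos'][5],2),'SHIFT',(M.T@(np.array(P)-p)*1e3).round(1),'TURN',R.from_matrix(M.T@G).as_rotvec().round(3),'F',np.round(s['wrist_force'],1),'gap',round(s['finger_gap'],4))
E
python3 -c "
from h import *
go([.503,-.23,.25],99)"
```

```text
t 0.77 tcp [ 0.3903 -0.3361  0.2354] yaw 71.8 q6 1.02 SHIFT [136.   73.8 -14.6] TURN [-0.    -0.    -0.475] F [ 0.7  0.  -0.1] gap 0.0849
```

>>> step_arm(
  moves=[
    [[34, 18, -4], [0, 0, -0.12], 85],
    [[68, 37, -8], [0, 0, -0.24], 85],
    [[102, 55, -12], [0, 0, -0.36], 85],
    [[136, 74, -15], [0, 0, -0.475], 85],
    [[136, 74, -15], [0, 0, -0.475], 85],
  ],
)

```text
clock: 1.18
tcp_pos: [0.5069, -0.2277, 0.2504]
orientation: [0.0, 0.647, 0.762, 0.001]
wrist_force: [-0.3, -0.9, 0.2]
finger_gap: 0.0856
grip_force: 0.0
```

Run:
```python
from h import *
go([.503,-.23,.25],99)
c=cam('wrist');im=shot('wrist','w1.png');np.save('c1.npy',np.array([c[0].tolist()+[[0]*3],]) if 0 else c[1])
print(c[1].round(3).tolist(),proj('wrist',[.503,-.23,.12],c),proj('wrist',[.503,-.316,.114],c))
```

```text
t 1.18 tcp [ 0.5069 -0.2277  0.2504] yaw 99.3 q6 0.84 SHIFT [-1.7 -4.2  0.4] TURN [ 0.002 -0.001  0.005] F [-0.3 -0.9  0.2] gap 0.0856
[[0.987, -0.151, -0.055, 0.493], [0.161, 0.934, 0.318, -0.146], [0.003, -0.322, 0.947, 0.422], [0.0, 0.0, 0.0, 1.0]] [249.18929411 175.53187242] [237.83796525 243.48088613]
```

View pics/w1.png

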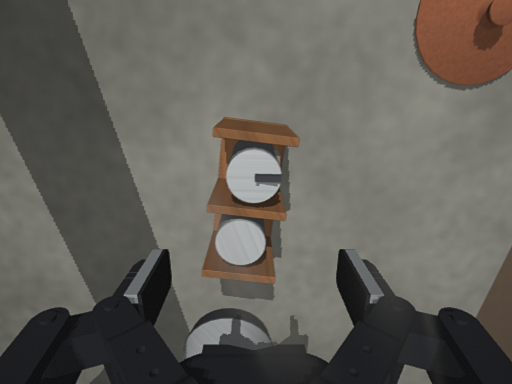

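The wrist view shows the tag tin's lid at about (254,176), with its rib running to (281,179). The plain tin is at (241,242), and the pads are clear of both. Next I measure the tin's centre and yaw.

Run:
```python
from h import *
T=np.load('c1.npy');K=cam('wrist')[0];c=(K,T,0)
im=cv2.imread('pics/w1.png');h=cv2.cvtColor(im,cv2.COLOR_BGR2HSV);g=h[...,2].astype(int)
roi=np.zeros(g.shape,bool);roi[140:212,215:292]=1
m=(roi&(g>165)&(h[...,1]<40)).astype(np.uint8)
cs,_=cv2.findContours(m,cv2.RETR_EXTERNAL,cv2.CHAIN_APPROX_NONE);cc=max(cs,key=cv2.contourArea)
(u,v),r=cv2.minEnclosingCircle(cc);hull=cv2.convexHull(cc)
P=np.array([onz('wrist',a,b,.12,c)[:2] for a,b in hull[:,0]],np.float32)
(x,y),rr=cv2.minEnclosingCircle(P);print('px',u,v,r,'lid',x,y,rr)
# rib
yy,xx=np.mgrid[:384,:512];k=(g<110)&(np.hypot(xx-u,yy-v)<r*1.0)&(abs(yy-178)<9)&(xx>u-6)&(h[...,1]<80)
n,l,s,ct=cv2.connectedComponentsWithStats(k.astype(np.uint8));i=1+s[1:,4].argmax();print(s[i])
q=np.argwhere(l==i);W=np.array([onz('wrist',b,a,.124,c)[:2] for a,b in q])
print('rib mean',W.mean(0)); w=W-W.mean(0);d=np.linalg.svd(w)[2][0] if len(w)<3000 else 0;print('rib yaw',np.degrees(np.arctan2(*(d*np.sign(d[0]))[::-1])))
print('yaw centre->rib', np.degrees(np.arctan2(W.mean(0)[1]-y,W.mean(0)[0]-x)))
cv2.imwrite('pics/w1c.png',cv2.resize(im[110:290,190:310],None,fx=3,fy=3,interpolation=cv2.INTER_CUBIC))
```

```text
px 253.32591247558594 175.6133575439453 26.91781234741211 lid 0.5075967907905579 -0.23050276935100555 0.029216384515166283
[255 174  26   9 229]
rib mean [ 0.52232019 -0.22839273]
rib yaw 9.171538017643009
yaw centre->rib 8.15562406799707
```

```bash
python3 -c "
from h import *
go([.508,-.2305,.076],99.2)"
```

```text
t 1.23 tcp [ 0.5048 -0.2296  0.25  ] yaw 99.0 q6 0.84 SHIFT [ -1.5   3.  174. ] TURN [-0.    -0.    -0.004] F [-0.4 -0.4 -0.7] gap 0.0854
```

>>> step_arm(
  moves=[
    [[-1.5, 3, 30], [0, 0, 0], 85],
    [[-1.5, 3, 60], [0, 0, 0], 85],
    [[-1.5, 3, 90], [0, 0, 0], 85],
    [[-1.5, 3, 115], [0, 0, 0], 85],
    [[-1.5, 3, 140], [0, 0, 0], 85],
    [[-1.5, 3, 160], [0, 0, 0], 85],
    [[-1.5, 3, 174], [0, 0, 0], 85],
    [[-1.5, 3, 174], [0, 0, 0], 85],
  ],
)

```text
clock: 1.9
tcp_pos: [0.5025, -0.2327, 0.0726]
orientation: [-0.004, 0.653, 0.758, -0.001]
wrist_force: [-1.4, -0.1, 0.4]
finger_gap: 0.085
grip_force: 0.0
```

>>> step_arm(
  moves=[
    [[0, 0, 0], [0, 0, 0], 70],
    [[0, 0, 0], [0, 0, 0], 62],
    [[0, 0, 0], [0, 0, 0], 55],
    [[0, 0, 0], [0, 0, 0], 50],
    [[0, 0, 0], [0, 0, 0], 50],
    [[0, 0, 0], [0, 0, 0], 50],
  ],
  grip_force=40,
)

```text
clock: 2.4
tcp_pos: [0.5071, -0.2342, 0.0782]
orientation: [0.002, 0.652, 0.758, -0.0]
wrist_force: [0.7, 0.4, 6.7]
finger_gap: 0.0577
grip_force: 43.3
```

```bash
python3 -c "
from h import *
go([.508,-.2305,.076],99.2);shot('wrist','w2.png')"
```

```text
t 2.4 tcp [ 0.5071 -0.2342  0.0782] yaw 98.6 q6 0.84 SHIFT [3.5 1.5 2.1] TURN [ 0.002  0.003 -0.01 ] F [0.7 0.4 6.7] gap 0.0577
```

View pics/w2.png

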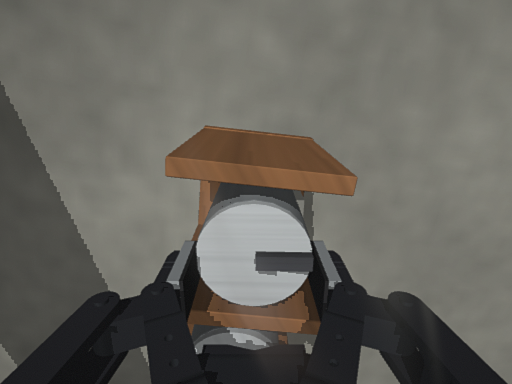

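The pads sit on both sides of the lid, centre about (255,250), with the rib towards the right finger, so the grip is above the tag. Next I lift.

>>> step_arm(
  moves=[
    [[0, 0, -8], [0, 0, 0], 50],
    [[0, 0, -25], [0, 0, 0], 50],
    [[0, 0, -45], [0, 0, 0], 50],
    [[0, 0, -70], [0, 0, 0], 50],
    [[0, 0, -95], [0, 0, 0], 50],
    [[0, 0, -120], [0, 0, 0], 50],
    [[0, 0, -140], [0, 0, 0], 50],
    [[0, 0, -145], [0, 0, 0], 50],
  ],
  grip_force=45,
)

```text
clock: 3.12
tcp_pos: [0.507, -0.2339, 0.2249]
orientation: [0.002, 0.652, 0.758, 0.0]
wrist_force: [0.2, -0.9, -4.1]
finger_gap: 0.0575
grip_force: 49.6
```

Run:
```python
from h import *
go([.50,-.02,.215],150)
# reader pose from top image
im=cv2.imread('pics/top0.png');c=cam('top');h=cv2.cvtColor(im,cv2.COLOR_BGR2HSV)
g=im[...,::-1].astype(int)
m=np.zeros(h.shape[:2],np.uint8)
sub=h[168:213,172:240]
for r in range(168,213,3): print(' '.join('%3d'%x for x in h[r,176:236:2,2]))
```

```text
t 3.12 tcp [ 0.507  -0.2339  0.2249] yaw 98.7 q6 0.84 SHIFT [212.5  25.2   9.4] TURN [ 0.002  0.004 -0.896] F [ 0.2 -0.9 -4.1] gap 0.0575
 97  94  93  96  97  93  99 101 101 100  99  98  97  96  96  99 173 178 171 172 171 168 163 168 178 171 169 171 177 184
 94  97  99  98  93  92  99 100 103 102  99  97  97  99  92  98 169 172 170 170 169 165 164 173 179 182 178 176 178 181
 98 100 101  96  97  97  97  97  96  98  98  97  96  95  94  97 165 170 166 159 135 134 111 142 142 150 173 172 170 177
101 101 101  97  99  96 111 125 141 125  82  97  96  90  96  94 135  97  89  87  81  80  89  97  94 116 171 177 175 174
102  99 110 140 142 141 143 139 142 139  68  78  77  81  79  76  70  61  66  76  78  81  83  97 100  98 144 178 176 177
104 102 107 143 142 142 141 140 140 142 113  50  83  76  58  75  82  80  82  77  66  68  82  88 102  97 116 173 177 177
105 102  97 137 142 143 141 143 142 142 137  58  72  53  81  80  82  79  80  80  81  68  75  91  99  97  95 168 184 184
103 106 105 111 144 143 143 141 142 143 141 102  67  65  82  82  79  79  80  83  82  73  75  84  90  95  92 125 184 178
109 109 109 105 144 142 144 142 142 142 140 133  67  59  79  80  80  82  82  82  81  68  77  82  88  95 102 100 169 178
108 111 106 102  95 146 142 142 145 141 143 145  91  55  56  76  79  79  82  79  71  70  82  82  83  91  97 100 150 177
106  99  52  45  82 136 142 137 146 142 141 144 133  45  78  77  67  66  66  70  81  84  79  84  76  84  96 106 140 176
 98  43  81 107 114 125 141 120 139 143 144 142 137  68  62  81  79  82  82  79  85  80  96 121 125 155 165 171 171 175
 37 107 172 179 189 186 143 137 118 100  66  53  46  53  56  79  93 111 137 132 151 154 155 162 164 167 167 169 170 170
180 184 180 184 187 190 178 105  57  73  82 131 145 168 174 175 175 173 170 167 163 165 158 159 165 166 161 161 168 172
183 179 180 186 187 188 183 182 183 190 189 185 181 178 179 181 180 174 168 169 166 168 165 163 163 160 161 168 166 168
```

>>> step_arm(
  moves=[
    [[27, 3, 0], [0, 0, -0.11], 50],
    [[54, 6, 0], [0, 0, -0.22], 50],
    [[81, 9, 0], [0, 0, -0.33], 50],
    [[108, 12, 0], [0, 0, -0.44], 50],
    [[135, 15, 0], [0, 0, -0.55], 50],
    [[162, 18, 0], [0, 0, -0.66], 50],
    [[189, 22, 0], [0, 0, -0.78], 50],
    [[212, 25, 0], [0, 0, -0.89], 50],
  ],
)

```text
clock: 3.78
tcp_pos: [0.4975, -0.018, 0.22]
orientation: [-0.001, 0.259, 0.966, 0.0]
wrist_force: [-0.0, 0.8, -3.6]
finger_gap: 0.0571
grip_force: 49.4
```

>>> step_arm(
  moves=[
    [[0, 0, 20], [0, 0, 0], 50],
    [[0, 0, 45], [0, 0, 0], 50],
    [[0, 0, 70], [0, 0, 0], 50],
    [[0, 0, 95], [0, 0, 0], 50],
    [[0, 0, 115], [0, 0, 0], 50],
    [[0, 0, 130], [0, 0, 0], 50],
    [[0, 0, 140], [0, 0, 0], 50],
    [[0, 0, 140], [0, 0, 0], 50],
  ],
)

```text
clock: 4.45
tcp_pos: [0.4961, -0.0195, 0.0783]
orientation: [-0.003, 0.262, 0.965, -0.0]
wrist_force: [-0.7, 0.5, -3.4]
finger_gap: 0.0573
grip_force: 49.5
```

```bash
python3 -c "
from h import *
go([.50,-.02,.068],150)"
```

```text
t 4.45 tcp [ 0.4961 -0.0195  0.0783] yaw 149.6 q6 0.33 SHIFT [-3.7  1.5 10.3] TURN [-0.002 -0.006 -0.006] F [-0.7  0.5 -3.4] gap 0.0573
```

Now I feel for the ledge slowly.

>>> step_arm(
  moves=[
    [[0, 0, 2], [0, 0, 0], 50],
    [[0, 0, 4], [0, 0, 0], 50],
    [[0, 0, 6], [0, 0, 0], 50],
    [[0, 0, 8], [0, 0, 0], 50],
    [[0, 0, 8], [0, 0, 0], 50],
  ],
)

```text
clock: 4.87
tcp_pos: [0.4991, -0.0201, 0.0736]
orientation: [0.0, 0.262, 0.965, -0.0]
wrist_force: [-1.2, -0.3, -4.5]
finger_gap: 0.0575
grip_force: 49.6
```

>>> step_arm(
  moves=[
    [[0, 0, 1], [0, 0, 0], 50],
    [[0, 0, 2], [0, 0, 0], 50],
    [[0, 0, 2], [0, 0, 0], 50],
  ],
)

```text
clock: 5.12
tcp_pos: [0.4989, -0.02, 0.0714]
orientation: [0.0, 0.262, 0.965, -0.0]
wrist_force: [0.3, -0.1, -3.5]
finger_gap: 0.0573
grip_force: 49.6
```

>>> step_arm(
  moves=[
    [[0, 0, 1], [0, 0, 0], 50],
    [[0, 0, 2], [0, 0, 0], 50],
    [[0, 0, 3], [0, 0, 0], 50],
    [[0, 0, 3], [0, 0, 0], 50],
  ],
)

```text
clock: 5.45
tcp_pos: [0.499, -0.0201, 0.0684]
orientation: [0.0, 0.262, 0.965, -0.0]
wrist_force: [0.5, 0.0, -4.3]
finger_gap: 0.0575
grip_force: 49.6
```

>>> step_arm(
  moves=[
    [[0, 0, 0.7], [0, 0, 0], 50],
    [[0, 0, 1.4], [0, 0, 0], 50],
    [[0, 0, 2], [0, 0, 0], 50],
    [[0, 0, 2], [0, 0, 0], 50],
  ],
)

```text
clock: 5.78
tcp_pos: [0.5002, -0.0205, 0.0682]
orientation: [0.002, 0.262, 0.965, -0.0]
wrist_force: [-1.8, 0.2, 8.2]
finger_gap: 0.0572
grip_force: 50.9
```

```bash
python3 -c "
from h import *
go([.50,-.02,.068],150)
c=cam('side');im=shot('side','side1.png')
u,v=proj('side',[.5,-.02,.05],c).astype(int);print(u,v,proj('side',[.5,-.02,0],c))
cv2.imwrite('pics/s1c.png',cv2.resize(im[v-45:v+45,u-60:u+60,::-1],None,fx=6,fy=6,interpolation=cv2.INTER_CUBIC))
"
```

```text
t 5.78 tcp [ 0.5002 -0.0205  0.0682] yaw 149.6 q6 0.33 SHIFT [0.4 0.3 0.2] TURN [ 0.     0.003 -0.006] F [-1.8  0.2  8.2] gap 0.0572
257 187 [257.69870257 197.92624765]
```

View pics/s1c.png

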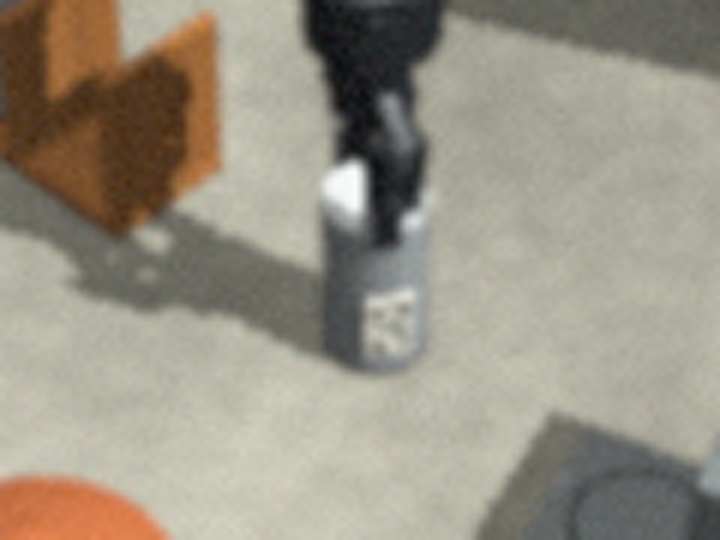

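The tin stands upright on the ledge in contact, with its tag facing the side camera at crop pixel (390,322). I release, rise and look.

>>> step_arm(
  moves=[
    [[0, 0, 0], [0, 0, 0], 62],
    [[0, 0, 0], [0, 0, 0], 70],
    [[0, 0, 0], [0, 0, 0], 80],
    [[0, 0, 0], [0, 0, 0], 85],
    [[0, 0, 0], [0, 0, 0], 85],
  ],
)

```text
clock: 6.25
tcp_pos: [0.4988, -0.02, 0.0662]
orientation: [-0.0, 0.262, 0.965, -0.0]
wrist_force: [0.5, 0.9, 0.3]
finger_gap: 0.085
grip_force: 0.0
```

>>> step_arm(
  moves=[
    [[0, 0, -15], [0, 0, 0], 85],
    [[0, 0, -40], [0, 0, 0], 85],
    [[0, 0, -70], [0, 0, 0], 85],
    [[0, 0, -100], [0, 0, 0], 85],
    [[0, 0, -130], [0, 0, 0], 85],
    [[0, 0, -160], [0, 0, 0], 85],
    [[0, 0, -180], [0, 0, 0], 85],
    [[0, 0, -180], [0, 0, 0], 85],
  ],
)

```text
clock: 6.92
tcp_pos: [0.5012, -0.0205, 0.2511]
orientation: [0.004, 0.262, 0.965, 0.0]
wrist_force: [0.8, -0.3, 1.2]
finger_gap: 0.085
grip_force: 0.0
```

Run:
```python
from h import *
shot('side','x.png')   # lets the arm settle
c=cam('wrist');im=shot('wrist','w3.png');np.save('c3.npy',c[1])
go([.5,-.02,.25],60)
print(proj('wrist',[.5,-.02,.11],c),proj('wrist',[.501,.193,.01],c))
```

```text
t 7.02 tcp [ 0.4994 -0.0201  0.2469] yaw 149.6 q6 0.33 SHIFT [-0.4  0.4 -3.1] TURN [2.000e-03 1.000e-03 1.565e+00] F [-0.6 -0.1 -0.3] gap 0.0846
[253.22062481 170.72735164] [395.31111896  70.603271  ]
```

View pics/w3.png

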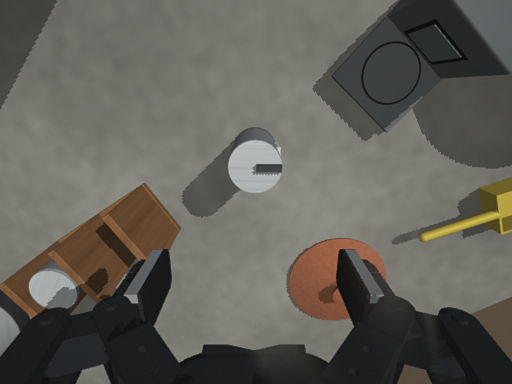

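The wrist view shows the tin standing at (255,166) with its rib pointing right, and the reader ring at (391,73). The base plate's top corners are at (332,76) and (386,131), and the housing is at upper right. Next I measure the tin and reader.

Run:
```python
from h import *
T=np.load('c3.npy');K=cam('wrist')[0];c=(K,T,0)
im=cv2.imread('pics/w3.png');h=cv2.cvtColor(im,cv2.COLOR_BGR2HSV);g=h[...,2].astype(int)
yy,xx=np.mgrid[:384,:512]
# tin
m=((abs(xx-255)<32)&(abs(yy-166)<32)&(g>170)&(h[...,1]<40)).astype(np.uint8)
cs,_=cv2.findContours(m,cv2.RETR_EXTERNAL,cv2.CHAIN_APPROX_NONE);cc=cv2.convexHull(max(cs,key=cv2.contourArea))
P=np.array([onz('wrist',a,b,.11,c)[:2] for a,b in cc[:,0]],np.float32);(x,y),rr=cv2.minEnclosingCircle(P);(u,v),r=cv2.minEnclosingCircle(cc)
e=cv2.fitEllipse(P);print('lid',x,y,rr,'ell',e,'px',u,v,r)
k=((g<110)&(np.hypot(xx-u,yy-v)<r)&(abs(yy-168)<9)&(xx>u-6)).astype(np.uint8)
n,l,s,_=cv2.connectedComponentsWithStats(k);i=1+s[1:,4].argmax();W=np.array([onz('wrist',b,a,.113,c)[:2] for a,b in np.argwhere(l==i)])
w=W-W.mean(0);d=np.linalg.svd(w,full_matrices=False)[2][0]
A=np.degrees(np.arctan2(d[1],d[0]));print('rib',s[i],'yaw',A,A+180,'c->rib',np.degrees(np.arctan2(W[:,1].mean()-y,W[:,0].mean()-x)))
# ring: dark thin line
bh=cv2.morphologyEx(h[...,2],cv2.MORPH_BLACKHAT,np.ones((7,7)))
k=(bh>18)&(np.hypot((xx-391),(yy-73))<38)&(np.hypot(xx-391,yy-73)>24)
q=np.argwhere(k)[:,::-1];Q=np.array([onz('wrist',a,b,.01,c)[:2] for a,b in q])
for _ in range(4):
    S=np.linalg.lstsq(np.c_[2*Q,np.ones(len(Q))],(Q**2).sum(1),rcond=None)[0];rad=np.sqrt(S[2]+S[0]**2+S[1]**2)
    res=abs(np.hypot(*(Q-S[:2]).T)-rad);Q=Q[res<max(.002,1.5*np.median(res))]
print('ring',S[:2],rad,len(Q))
# base plate edges / line segments
L=cv2.createLineSegmentDetector().detect(cv2.cvtColor(im,cv2.COLOR_BGR2GRAY))[0][:,0]
for a in L:
    if np.hypot(a[2]-a[0],a[3]-a[1])>28 and min(a[0],a[2])>310 and max(a[1],a[3])<150:
        p=onz('wrist',a[0],a[1],.01,c);q=onz('wrist',a[2],a[3],.01,c);print(a.round(0),np.degrees(np.arctan2(*(q-p)[1::-1])).round(1),p[:2].round(3),q[:2].round(3))
cv2.imwrite('pics/w3c.png',cv2.resize(im[0:150,310:512],None,fx=3.5,fy=3.5,interpolation=cv2.INTER_CUBIC))
```

```text
lid 0.497237890958786 -0.01645546592772007 0.029099777340888977 ell ((0.49716249108314514, -0.01644706167280674), (0.057709936052560806, 0.05784076824784279), 25.526235580444336) px 254.7739715576172 166.43150329589844 26.5978946685791
rib [253 164  29  10 241] yaw -119.94802465107483 60.05197534892517 c->rib 58.28722067786189
ring [0.50127795 0.18641381] 0.03725266634022905 393
[461.  55. 435.  23.] -162.0 [0.526 0.272] [0.475 0.255]
[435.  24. 407.  33.] -101.6 [0.475 0.255] [0.468 0.221]
[366.  30. 398.   0.] 103.4 [0.439 0.179] [0.428 0.225]
[431.  61. 460.  57.] 67.5 [0.514 0.236] [0.528 0.271]
[508.  74. 439.  78.] -117.2 [0.579 0.318] [0.539 0.239]
[434.  26. 458.  56.] 18.1 [0.477 0.253] [0.525 0.269]
[452.  -1. 509.  72.] 18.0 [0.461 0.282] [0.578 0.32 ]
[410. 106. 386. 129.] -73.4 [0.553 0.194] [0.565 0.154]
[382. 129. 331.  77.] -162.0 [0.563 0.149] [0.465 0.118]
[439.  77. 413.  45.] -163.6 [0.537 0.239] [0.484 0.223]
[466.  59. 432.  64.] -112.7 [0.534 0.276] [0.518 0.236]
[405.  30. 435.  19.] 79.8 [0.463 0.22 ] [0.47  0.256]
[436.  19. 467.  57.] 18.1 [0.471 0.258] [0.532 0.278]
[409.  35. 430.  61.] 17.9 [0.471 0.222] [0.513 0.236]
[343.  61. 368.  33.] 108.0 [0.457 0.139] [0.443 0.18 ]
[333.  76. 380. 125.] 18.2 [0.466 0.121] [0.555 0.15 ]
```

>>> step_arm(
  moves=[
    [[0, 0, 0], [0, 0, 0.12], 85],
    [[0, 0, 0], [0, 0, 0.24], 85],
    [[0, 0, 0], [0, 0, 0.36], 85],
    [[0, 0, 0], [0, 0, 0.48], 85],
    [[0, 0, 0], [0, 0, 0.6], 85],
    [[0, 0, 0], [0, 0, 0.72], 85],
    [[0, 0, 0], [0, 0, 0.84], 85],
    [[0, 0, 0], [0, 0, 0.96], 85],
  ],
)

```text
clock: 7.68
tcp_pos: [0.4979, -0.0198, 0.2443]
orientation: [-0.001, 0.68, 0.733, -0.001]
wrist_force: [0.2, -0.1, -0.1]
finger_gap: 0.0851
grip_force: 0.0
```

>>> step_arm(
  moves=[
    [[0, 0, 0], [0, 0, 0.12], 85],
    [[0, 0, 0], [0, 0, 0.24], 85],
    [[0, 0, 0], [0, 0, 0.36], 85],
    [[0, 0, 0], [0, 0, 0.48], 85],
    [[0, 0, 0], [0, 0, 0.6], 85],
    [[0, 0, 0], [0, 0, 0.6], 85],
    [[0, 0, 0], [0, 0, 0.6], 85],
  ],
)

```text
clock: 8.27
tcp_pos: [0.4981, -0.0198, 0.2449]
orientation: [-0.001, 0.864, 0.503, -0.001]
wrist_force: [-0.8, 0.2, 0.2]
finger_gap: 0.085
grip_force: 0.0
```

```bash
python3 -c "
from h import *
go([.497,-.017,.067],60)"
```

```text
t 8.27 tcp [ 0.4981 -0.0198  0.2449] yaw 60.5 q6 1.89 SHIFT [  2.1  -1.9 177.9] TURN [-0.002  0.001  0.008] F [-0.8  0.2  0.2] gap 0.085
```

>>> step_arm(
  moves=[
    [[2, -2, 30], [0, 0, 0.005], 85],
    [[2, -2, 60], [0, 0, 0.005], 85],
    [[2, -2, 90], [0, 0, 0.005], 85],
    [[2, -2, 115], [0, 0, 0.005], 85],
    [[2, -2, 140], [0, 0, 0.005], 85],
    [[2, -2, 163], [0, 0, 0.005], 85],
    [[2, -2, 177], [0, 0, 0.005], 85],
    [[2, -2, 177], [0, 0, 0.005], 85],
  ],
)

```text
clock: 8.93
tcp_pos: [0.4947, -0.0166, 0.0655]
orientation: [-0.002, 0.865, 0.501, -0.003]
wrist_force: [-0.2, 0.7, 0.1]
finger_gap: 0.0851
grip_force: 0.0
```

>>> step_arm(
  moves=[
    [[0, 0, 0], [0, 0, 0], 72],
    [[0, 0, 0], [0, 0, 0], 66],
    [[0, 0, 0], [0, 0, 0], 60],
    [[0, 0, 0], [0, 0, 0], 54],
    [[0, 0, 0], [0, 0, 0], 50],
    [[0, 0, 0], [0, 0, 0], 50],
    [[0, 0, 0], [0, 0, 0], 50],
  ],
  grip_force=45,
)

```text
clock: 9.52
tcp_pos: [0.4989, -0.0172, 0.0712]
orientation: [0.001, 0.866, 0.5, 0.001]
wrist_force: [-2.4, 0.3, 5.4]
finger_gap: 0.0568
grip_force: 46.6
```

>>> step_arm(
  moves=[
    [[0, 0, -6], [0, 0, 0], 50],
    [[0, 0, -20], [0, 0, 0], 50],
    [[0, 0, -40], [0, 0, 0], 50],
    [[0, 0, -60], [0, 0, 0], 50],
    [[0, 0, -75], [0, 0, 0], 50],
    [[0, 0, -80], [0, 0, 0], 50],
    [[0, 0, -80], [0, 0, 0], 50],
  ],
)

```text
clock: 10.1
tcp_pos: [0.4993, -0.0175, 0.151]
orientation: [0.001, 0.866, 0.5, 0.001]
wrist_force: [0.0, 0.0, -5.0]
finger_gap: 0.0569
grip_force: 49.4
```

Run:
```python
from h import *
go([.5013,.1864,.15],108)
c=cam('wrist');im=shot('wrist','w4.png');go([.5013,.1864,.15],108)
h=cv2.cvtColor(im,cv2.COLOR_RGB2HSV);g=h[...,2].astype(int);yy,xx=np.mgrid[:384,:512]
m=((abs(xx-255)<70)&(abs(yy-250)<70)&(g>165)&(h[...,1]<40)).astype(np.uint8)
cs,_=cv2.findContours(m,cv2.RETR_EXTERNAL,cv2.CHAIN_APPROX_NONE);cc=cv2.convexHull(max(cs,key=cv2.contourArea))
zt=st()[1][2]+.0435;P=np.array([onz('wrist',a,b,zt,c)[:2] for a,b in cc[:,0]],np.float32);(x,y),rr=cv2.minEnclosingCircle(P);print('lid',x,y,rr,zt)
```

```text
t 10.1 tcp [ 0.4993 -0.0175  0.151 ] yaw 60.0 q6 1.9 SHIFT [ 177.6 -100.3    0.9] TURN [ 0.003  0.    -0.838] F [ 0.  0. -5.] gap 0.0569
t 10.15 tcp [ 0.4984 -0.0174  0.1497] yaw 60.0 q6 1.9 SHIFT [177.9 -99.4  -0.4] TURN [ 0.001  0.    -0.838] F [ 0.4  0.1 -5. ] gap 0.0567
lid 0.5000324249267578 -0.015664011240005493 0.02862538956105709 0.1931941080386314
```

View pics/w4.png

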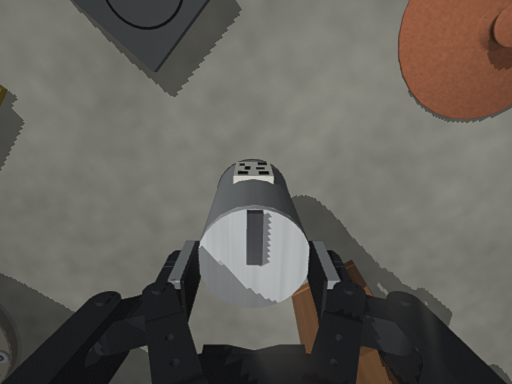

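The tin is held across the tag direction: pads at (185,270) and (322,270), tag straight ahead at (252,172), rib vertical. Next I carry it to 30 mm short of the ring, turned to the reader's 108°.

>>> step_arm(
  moves=[
    [[20, -10, 0], [0, 0, -0.105], 50],
    [[40, -19, 0], [0, 0, -0.21], 50],
    [[60, -29, 0], [0, 0, -0.315], 50],
    [[80, -38, 0], [0, 0, -0.42], 50],
    [[100, -48, 0], [0, 0, -0.525], 50],
    [[120, -57, 0], [0, 0, -0.63], 50],
    [[140, -67, 0], [0, 0, -0.735], 50],
    [[156, -76, 0], [0, 0, -0.838], 50],
  ],
)

```text
clock: 10.82
tcp_pos: [0.5094, 0.1572, 0.1476]
orientation: [-0.001, 0.585, 0.811, -0.001]
wrist_force: [0.2, -0.3, -5.1]
finger_gap: 0.0568
grip_force: 49.3
```

>>> step_arm(
  moves=[
    [[0, 0, 10], [0, 0, 0], 50],
    [[0, 0, 20], [0, 0, 0], 50],
    [[0, 0, 30], [0, 0, 0], 50],
    [[0, 0, 40], [0, 0, 0], 50],
    [[0, 0, 45], [0, 0, 0], 50],
    [[0, 0, 45], [0, 0, 0], 50],
    [[0, 0, 45], [0, 0, 0], 50],
  ],
)

```text
clock: 11.4
tcp_pos: [0.5101, 0.1552, 0.1038]
orientation: [-0.0, 0.588, 0.809, -0.0]
wrist_force: [0.2, 0.1, -3.7]
finger_gap: 0.0571
grip_force: 49.4
```

Run:
```python
from h import *
go([.502,.1845,.105],108)
c=cam('wrist');im=shot('wrist','w5.png');go([.502,.1845,.105],108)
print([proj('wrist',[.5013+.0385*np.cos(a),.1864+.0385*np.sin(a),.01],c).round() for a in np.arange(4)*np.pi/2+np.radians(18)])
```

```text
t 11.4 tcp [0.5101 0.1552 0.1038] yaw 107.9 q6 1.4 SHIFT [30.4  1.4 -1.2] TURN [-0.001 -0.    -0.001] F [ 0.2  0.1 -3.7] gap 0.0571
t 11.45 tcp [0.5106 0.1554 0.1045] yaw 107.9 q6 1.4 SHIFT [30.4  0.8 -0.5] TURN [ 0.     0.    -0.001] F [-0.5  0.4 -3.8] gap 0.0571
[array([297., 150.]), array([255., 106.]), array([213., 150.]), array([255., 190.])]
```

View pics/w5.png

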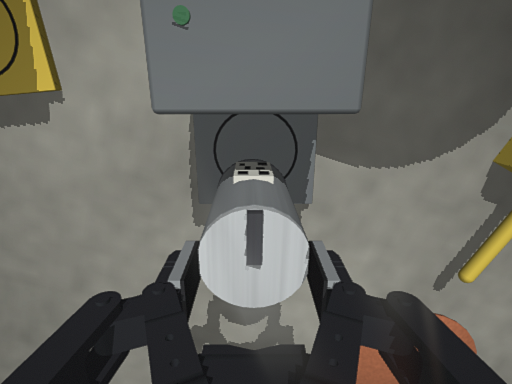

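The ring is at (255,148) straight ahead, as predicted, and the housing's front edge is level with the rib vertical, so the yaw is square. I advance 30 mm, then go down.

>>> step_arm(
  moves=[
    [[6, 0.3, 0], [0, 0, 0], 50],
    [[12, 0.6, 0], [0, 0, 0], 50],
    [[18, 0.8, 0], [0, 0, 0], 50],
    [[24, 1, 0], [0, 0, 0], 50],
    [[28, 1, 0], [0, 0, 0], 50],
    [[30, 1, 0], [0, 0, 0], 50],
    [[30, 1, 0], [0, 0, 0], 50],
    [[30, 1, 0], [0, 0, 0], 50],
  ],
)

```text
clock: 12.12
tcp_pos: [0.502, 0.1848, 0.1044]
orientation: [0.0, 0.588, 0.809, -0.0]
wrist_force: [0.4, -0.9, -4.2]
finger_gap: 0.0564
grip_force: 49.4
```

>>> step_arm(
  moves=[
    [[0, 0, 4], [0, 0, 0], 50],
    [[0, 0, 8], [0, 0, 0], 50],
    [[0, 0, 12], [0, 0, 0], 50],
    [[0, 0, 15], [0, 0, 0], 50],
    [[0, 0, 18], [0, 0, 0], 50],
    [[0, 0, 20], [0, 0, 0], 50],
    [[0, 0, 21], [0, 0, 0], 50],
    [[0, 0, 21], [0, 0, 0], 50],
  ],
)

```text
clock: 12.78
tcp_pos: [0.5019, 0.1846, 0.083]
orientation: [-0.0, 0.588, 0.809, -0.0]
wrist_force: [-0.2, -0.9, -4.3]
finger_gap: 0.0565
grip_force: 49.4
```

```bash
python3 -c "
from h import *
go([.502,.1845,.080],108)"
```

```text
t 12.78 tcp [0.5019 0.1846 0.083 ] yaw 108.0 q6 1.46 SHIFT [-0.1  0.1  3. ] TURN [-0.001  0.    -0.   ] F [-0.2 -0.9 -4.3] gap 0.0565
```

>>> step_arm(
  moves=[
    [[0, 0, 0.8], [0, 0, 0], 50],
    [[0, 0, 1.6], [0, 0, 0], 50],
    [[0, 0, 2.4], [0, 0, 0], 50],
    [[0, 0, 2.4], [0, 0, 0], 50],
  ],
)

```text
clock: 13.12
tcp_pos: [0.5023, 0.1847, 0.0814]
orientation: [0.0, 0.588, 0.809, 0.0]
wrist_force: [-1.1, -1.1, -2.3]
finger_gap: 0.0567
grip_force: 49.6
```

>>> step_arm(
  moves=[
    [[0, 0, 0.6], [0, 0, 0], 50],
    [[0, 0, 1.2], [0, 0, 0], 50],
    [[0, 0, 1.2], [0, 0, 0], 50],
  ],
)

```text
clock: 13.37
tcp_pos: [0.5023, 0.1846, 0.0812]
orientation: [0.001, 0.588, 0.809, 0.0]
wrist_force: [-3.2, 0.1, 7.8]
finger_gap: 0.0571
grip_force: 50.7
```

The tin has touched the plate. I release and rise.

>>> step_arm(
  moves=[
    [[0, 0, 0], [0, 0, 0], 60],
    [[0, 0, 0], [0, 0, 0], 68],
    [[0, 0, 0], [0, 0, 0], 78],
    [[0, 0, 0], [0, 0, 0], 85],
    [[0, 0, 0], [0, 0, 0], 85],
  ],
)

```text
clock: 13.78
tcp_pos: [0.5024, 0.1847, 0.0798]
orientation: [0.0, 0.588, 0.809, 0.0]
wrist_force: [0.1, -0.7, 0.6]
finger_gap: 0.0855
grip_force: 0.0
```

>>> step_arm(
  moves=[
    [[0, 0, -10], [0, 0, 0], 85],
    [[0, 0, -30], [0, 0, 0], 85],
    [[0, 0, -55], [0, 0, 0], 85],
    [[0, 0, -85], [0, 0, 0], 85],
    [[0, 0, -115], [0, 0, 0], 85],
    [[0, 0, -140], [0, 0, 0], 85],
    [[0, 0, -150], [0, 0, 0], 85],
    [[0, 0, -150], [0, 0, 0], 85],
  ],
)

```text
clock: 14.45
tcp_pos: [0.5039, 0.1851, 0.2331]
orientation: [0.002, 0.588, 0.809, 0.002]
wrist_force: [1.1, -0.5, -0.1]
finger_gap: 0.0852
grip_force: 0.0
```

Run:
```python
from h import *
shot('side','side2.png')
c=cam('wrist');im=shot('wrist','w6.png');go([.502,.1845,.25],108)
h=cv2.cvtColor(im,cv2.COLOR_RGB2HSV);g=h[...,2].astype(int);yy,xx=np.mgrid[:384,:512]
u0,v0=proj('wrist',[.5013,.1864,.12],c);print(u0,v0)
m=((abs(xx-u0)<36)&(abs(yy-v0)<36)&(g>165)&(h[...,1]<40)).astype(np.uint8)
cs,_=cv2.findContours(m,cv2.RETR_EXTERNAL,cv2.CHAIN_APPROX_NONE);cc=cv2.convexHull(max(cs,key=cv2.contourArea))
P=np.array([onz('wrist',a,b,.12,c)[:2] for a,b in cc[:,0]],np.float32);(x,y),rr=cv2.minEnclosingCircle(P);(u,v),r=cv2.minEnclosingCircle(cc);print('lid',x,y,rr)
k=((g<110)&(np.hypot(xx-u,yy-v)<r-1)&(abs(xx-u)<10)).astype(np.uint8)
n,l,s,_=cv2.connectedComponentsWithStats(k);i=1+s[1:,4].argmax();W=np.array([onz('wrist',b,a,.123,c)[:2] for a,b in np.argwhere(l==i)])
d=np.linalg.svd(W-W.mean(0),full_matrices=False)[2][0];print('rib',s[i],np.degrees(np.arctan2(d[1],d[0]))%180)
a=im[:,:,::-1];b=cv2.imread('pics/side2.png')
cv2.imwrite('pics/fin.png',np.hstack([cv2.resize(a[60:310,160:360],(400,500)),cv2.resize(b[190:260,280:336],(400,500),interpolation=cv2.INTER_CUBIC)]))
```

```text
t 14.55 tcp [0.502  0.1847 0.2292] yaw 108.0 q6 1.46 SHIFT [ -0.2  -0.  -20.8] TURN [-0.  0. -0.] F [-0.3  0.3  0. ] gap 0.0849
252.0896262095104 177.18404373015952
lid 0.5007617473602295 0.18423902988433838 0.029276592656970024
rib [247 151   9  31 243] 106.74145315353599
```

View pics/fin.png

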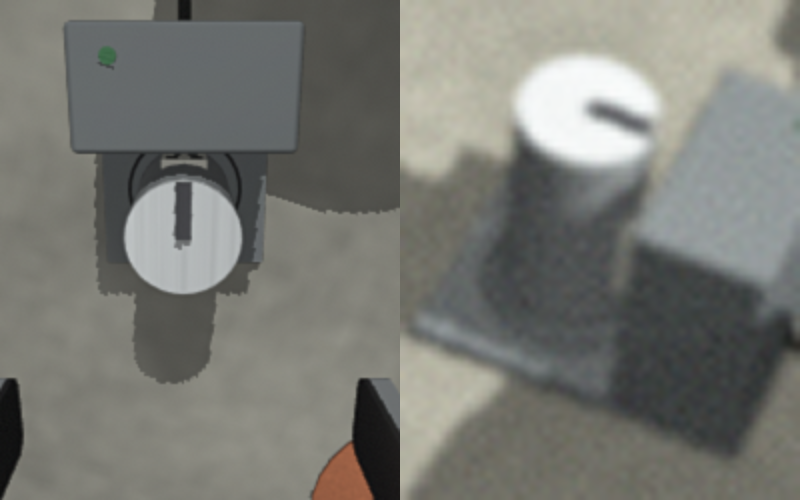

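The tin stands upright inside the ring, about 2 mm from its centre. Its rib points squarely at the housing (about 107–108° against 108°), and the gripper is clear.

```bash
python3 -c "
from h import *
print(env.hand_in())"
```

```text
the job is handed in; nothing more can be done
None
```

The job is handed in at about 14.6 s: the tag tin was set on the ledge, re-gripped across the tag direction and stood upright inside the reader ring, about 2 mm off centre, its tag facing the window to within about 1.5°; I kept clear of the other objects but didn't re-measure them.

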